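# Third hand: press a power module home in its housing

## Task

Slide the black power module, copper end first, flat along the housing floor and under the two guide lips until it meets the red spring pad, then keep it pressed squarely against the pad so that the pad itself bears a steady 12 newtons or so (7 to 17 will do, never over 22) while the mechanic gets ready to screw it down: hold that for more than three seconds, and finish while still holding and pressing, without letting go. Leave the spare circuit board, the screwdriver and the tin where they are.

Things in the scene. Friction and masses are not known exactly. Their poses are not given: they have to be found in the camera images.
- housing: Green cast housing half, 260 x 190 mm, fixed, open end to the robot. Origin: centre of underside; x = the way the module slides in, y left of that, z up. Floor top at z = 8 mm, a bare apron from x = -130 to -61 mm. Side walls (y = +-91, from x = -40) and end wall (x = 126): 8 mm thick, tops at z = 52. Two aluminium guides stand on the floor along x: see mouth; red pad at the end: see pad.
- mouth (a point): Point on the floor's top, on the channel's centre line, where the guide lips begin: housing x = -30, y = 0, z = 8 mm. Guides run to x = 65. Channel between guide webs 83 mm wide; lips reach in to y = +-31.5, are 7 mm above the floor and 4 mm thick. Before the mouth, from x = -60, lipless flared lead-ins, 11 mm high, start about 95 mm apart.
- pad: Red sprung pad, 56 mm wide, 26 mm high, at the channel's closed end. Origin: middle of the lower edge of its front face, which the module meets; at rest at x = 75, y = 0, z = 9 mm in the housing's frame. Pressed, it slides back along the housing's +x on a spring of 1.2 N per mm, no preload (12 N at 10 mm), hard stop at 22 mm.
- module: Loose power module, 0.32-0.48 kg, right way up on the bench. Aluminium plate 100 x 80 x 4 mm; on it a black body 52 mm wide (x = -35 to 50 mm, top z = 34), front end copper, flush with the plate's edge; ribs to z = 39; on top a yellow grip fin 52 mm long (x), 14 mm thick (y), z = 34 to 70. Origin: centre of the plate's underside; +x to the copper end, which goes in first; z up.
- module_front (a point): Middle of the front (copper end) edge of the module's plate: x = 50 mm, y = 0, z = 2 mm in the module's frame.
- handle (a point): Point in the yellow grip fin at which to grip it: x = 0, y = 0, z = 56 mm in the module's frame, 14 mm below the fin's top. Fingers close along the module's y. Sliding friction under the module takes up to 5 N of the hand's push (more if it is also pressed down), so the pad gets that much less than the wrist feels.
- board: Bystander: loose spare circuit board, green, 110 x 80 mm, parts up to 20 mm high. Origin: centre of its underside.
- screwdriver: Bystander: loose screwdriver with a green handle lying on the bench along its own x, about 200 mm long.
- tin: Bystander: loose round tin with a blue label, 68 mm across, 70 mm high. Origin: centre of its underside.
There are look-alikes about, which are no part of the job. What is shaped like the module but brown is not meant.

How it is judged:
On the way, in this order (a step that is already met when the one before it is completed fails the run):
1. the module's copper end is under the guide lips, flat on the floor, and not yet pressing the pad (y of module_front in the frame of housing between -0.008 and 0.008 m and z of module_front in the frame of housing between 0.005 and 0.0145 m and angle between the x axis of module and the x axis of housing, either way round below 0.08 rad and angle between module's own z axis and vertical below 0.06 rad and x of module_front in the frame of housing between -0.015 and 0.072 m and contact force between module and pad below 1 N), for 0.1 s.
2. the module presses the pad with 7 to 17 N for three seconds on end (y of module_front in the frame of housing between -0.008 and 0.008 m and z of module_front in the frame of housing between 0.005 and 0.0145 m and angle between the x axis of module and the x axis of housing, either way round below 0.08 rad and angle between module's own z axis and vertical below 0.06 rad and contact force between module and pad between 7 and 17 N and x of module_front in the frame of housing above 0.077 m), for 3 s.
At the end, for the whole second after the job is handed in: Module flat under the lips (8 mm of centre line, under 4.5 mm off the floor, within 3.5 degrees), still, fingers on it (over 4 N), pressing the pad with 7 to 17 N (pad back about 6 to 14 mm); board, screwdriver and tin within 30 mm of their starts (all of step 2 and contact force between the fingers and module above 4 N and linear speed of module below 0.01 m/s and distance of each of board, screwdriver, tin from where it was at the start of the episode below 0.03 m); the arm keeps its last pose, push and grip.
It fails at once if the pad is pressed with more than 22 N (contact force between module and pad above 22 N).
It fails at once if the board is moved by more than 30 mm (distance of board from where it was at the start of the episode above 0.03 m).
It fails at once if the screwdriver is moved by more than 30 mm (distance of screwdriver from where it was at the start of the episode above 0.03 m).
It fails at once if the tin is moved by more than 30 mm (distance of tin from where it was at the start of the episode above 0.03 m).
It also fails if it takes over 56 s, if anything falls off the work surface, if the arm or the gripper's body presses on something with over 40 N, if the wrist force passes 120 N, or if a joint passes its speed limit or range.

## Robot

A 6-joint arm with a two-finger parallel gripper is mounted at the origin on the work surface. World frame = base frame: x ahead of the robot, y to its left, z up, the work surface at z = 0. Lengths are in m, angles in rad, forces in N, time in s.
With the tool pointing down it reaches from about 0.35 to 0.875 m from the base axis. Payload 4.2 kg.
Tool frame: the origin (TCP) lies at the very end of the fingers, on their centre line; the grasp point (between the pads) lies 19 mm behind it; z points along the fingers, y is the line along which they close (so a half turn about z gives the same grasp; the last joint's range is limited). The gripper opens to 85 mm and grips with 20 to 120 N. Pads are 22 mm wide; open, the fingers measure 114 mm over their backs; the gripper's body (76 mm by 85 mm) begins 54 mm behind the grasp point. The pads swing forward as they close: fully open they stand 13 mm farther back than shut.
Start: joints at [-0.882, 0.385, 0.008, 0, -1.194, -0.259], TCP at [0.26, -0.568, 0.231] pointing down, gripper open.
Joint ranges: [-3.14, 3.14], [-1.21, 2.06], [-1.07, 1.41], [-3.16, 2.05], [-2.99, -0.16], [-3.1, 3.1]. Speed limits (rad/s): [2.79, 2.79, 3.14, 3.14, 3.14, 3.14].

## Interface

Orientations are given as a unit quaternion [x, y, z, w].
In Python, from station import observe, get_image, finish_job, nets gives the robot as it stands. The module is installed in compiled form; this text tells all that it offers.
- The arm moves only by the tool play_rows, never from a script. Its arguments are lists of equal length, an entry for each row: "delta_rot": the turn, a rotation vector about the tool's x, y, z in units of 90 degrees (1.0 is 90 degrees), a list of three; "slide": the shift along the tool's x, y, z in units of 40 mm (1.0 is 40 mm), a list of three; "claw": the closure, from 0 (fully open) to 1 (shut). In form: {"delta_rot": [[rx, ry, rz], ...], "slide": [[x, y, z], ...], "claw": [claw, ...]}. A call has 1 to 20 rows; each row shifts and turns the commanded pose from where the row before left it, along the tool's axes as they then stand; what a row does not reach is not made up. A row lasts 1/10 s, in which the tool goes at most 50 mm and 8.59 degrees, less where a joint would pass 70% of its speed; a pose out of reach is approached as far as the arm can. A call with a number of a shift or a turn outside -1 to 1 is refused whole. A call with a gripper value outside its range is refused whole. The fingers move at their own pace and stop on an object; "force" is the grip in N (left out, the last holds). Time passes only in rows, so rows that do not move let the fingers close. It gives the time, the measured TCP pose, the force, the opening and the grip force at its end, in the units of the state.
- observe(): the state, without advancing time (a new reading comes with each control period).
- get_image(name): name is "scene" or "side" or "wrist"; returns a dict with "color" (480x640x3 uint8, red, green, blue), "camera_matrix" (3x3 intrinsics, pixels), "R" (3x3) and "t" (3): a world point X has camera coordinates R X + t; the wrist camera has in their place "hand_eye" (4x4, takes a point from camera to tool coordinates, whose origin is the TCP and whose axes are the flange's). Camera axes: x right, y down, z forward; pixel columns grow to the right and rows downward; lengths in m; the calibration is good to about 2 mm. A picture is of the moment at which its call begins: read the wrist's pose just before it. There is no depth.
- finish_job(): hands the job in; it is judged then, once.
Trained networks look in the newest picture that a camera, given by its name, has taken for a name from the list of things; names that differ only in an ending like _2 or _b are one class to them, and where a whole thing is asked for, a point or a joint stands for the part that bears it (a point fixed in the world has none). Each returns a list of dicts, best first, with "score" (0 to 1); they miss things now and then, are a little off and sometimes report something else, mostly with a low value. They report only what shows in the picture. A call takes as long as a camera call. They do not tell look-alikes from the thing itself.
- nets.find_in(thing, camera): "at" ([row, column] in pixels, amid what is visible of it).
- nets.regions_of(thing, camera): "region" (480x640 bool, what is visible of it) and "at" ([row, column] in pixels, amid what is visible of it).
- nets.tip_of(thing, camera): "at" ([row, column] in pixels: a listed point, or the origin of a listed thing).
The state is a dict: "t": time; "joint_positions": joint angles; "qd": joint speeds; "effort": joint torques, N m; "tool_pos": TCP position; "orientation": TCP orientation; "ft_force": force on the tool from outside, world axes, zero at the start; "wrist_torque": the same for the moment, N m; "opening": finger opening in m; "grip_force": force on a finger pad.
Only numpy, scipy, OpenCV 4.12 (cv2) and the standard library are available. Lean on these libraries where they do the work, as an engineer would, in place of code of your own. Each camera call takes 0.05 s, during which the arm holds its last target. There are 200 camera calls.

## Working session

There is one attempt and no reset: what is moved stays moved. The work goes in short steps, Python scripts to look and compute and a tool call to move; the robot and the scene stay as the last step left them, time stands still between calls to the robot, and variables do not carry over. Pictures are saved under pics/ and viewed, at most 10 in all, crops included, and the job is handed in when it is done.

Besides the shell and the picture viewer there is one more tool, called after "Call:" by a JSON object that holds its "fn" and its "kwargs". play_rows: Moves the arm, as the interface text tells. Its arguments: {"type":"object","properties":{"delta_rot":{"type":"array","items":{"type":"array","items":{"type":"number"}}},"slide":{"type":"array","items":{"type":"array","items":{"type":"number"}}},"claw":{"type":"array","items":{"type":"number"}},"force":{"type":"number"}},"required":["delta_rot","slide","claw"]}

```bash
mkdir -p pics; python3 - <<'E'
from station import observe,get_image,nets
import cv2,numpy as np
print(observe())
for c in ["scene","side"]:
    im=get_image(c); cv2.imwrite(f"pics/{c}0.png",im["color"][:,:,::-1]); print(c,im["camera_matrix"].tolist(),im["R"].tolist(),im["t"].tolist())
    for th in ["module","module_front","handle","mouth","pad","housing","board","screwdriver","tin"]:
        print(th,[(np.round(d["at"],1).tolist(),round(d["score"],2)) for d in nets.tip_of(th,c)[:3]])
print(get_image("wrist")["hand_eye"].tolist())
E
```

```text
{'t': 0.0, 'joint_positions': array([-8.82387776e-01,  3.85511273e-01,  6.59626800e-03, -4.85604314e-04,
       -1.19399262e+00, -2.58590135e-01]), 'qd': array([ 2.48867440e-04,  8.43662758e-05, -3.92560956e-04,  7.49718855e-04,
       -8.89213326e-04,  4.51896100e-04]), 'effort': array([-5.19355435e-04, -3.92290771e+01,  1.88397235e+01,  4.18603599e+00,
       -4.60772906e-03, -5.68660340e-06]), 'tool_pos': array([ 0.26019747, -0.56760594,  0.23023934]), 'orientation': array([-2.13171084e-01,  9.77014290e-01,  1.04241010e-03, -2.80533347e-04]), 'ft_force': array([-0.63011669,  0.44287116, -0.21372462]), 'wrist_torque': array([ 0.01349204,  0.02981872, -0.02299913]), 'grip_force': 0.0, 'opening': 0.08582486098983882}
scene [[455.80399452675476, 0.0, 315.4937342191407], [0.0, 455.80399452675476, 237.79392426217095], [0.0, 0.0, 1.0]] [[0.5309963610242021, 0.8473728843092303, 0.0014351015683017859], [0.6735175172920741, -0.42102298196675975, -0.6075473665127178], [-0.5142149535746471, 0.32357200681343484, -0.7942821525924841]] [-0.2295086943197201, -0.3116944426915369, 1.388691480140661
[... 833 characters left out ...]
dule [([181.8, 446.1], 0.86), ([231.1, 259.0], 0.74), ([210.6, 402.0], 0.6)]
module_front [([198.6, 384.7], 0.88), ([198.0, 453.6], 0.6)]
handle [([169.2, 446.4], 0.97), ([193.6, 406.5], 0.58)]
mouth [([253.6, 286.9], 0.95)]
pad [([233.9, 259.2], 0.55), ([359.4, 231.9], 0.47)]
housing []
board [([359.1, 232.9], 0.84), ([230.7, 256.1], 0.54)]
screwdriver [([310.0, 131.5], 0.6)]
tin [([168.3, 312.5], 0.78)]
[[-0.0010502386131790158, -0.9628509539201972, -0.2700313639817058, 0.06873771175483331], [0.9999985652328119, -0.0013701244714879259, 0.0009961381673005215, 0.0006061298140288551], [-0.0013291091644821375, -0.2700299303667978, 0.962851011410867, -0.14238397423035046], [0.0, 0.0, 0.0, 1.0]]
```

View pics/scene0.png

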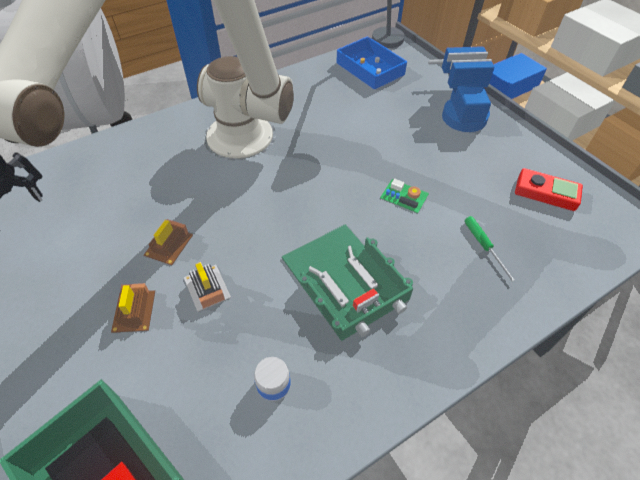

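View pics/side0.png

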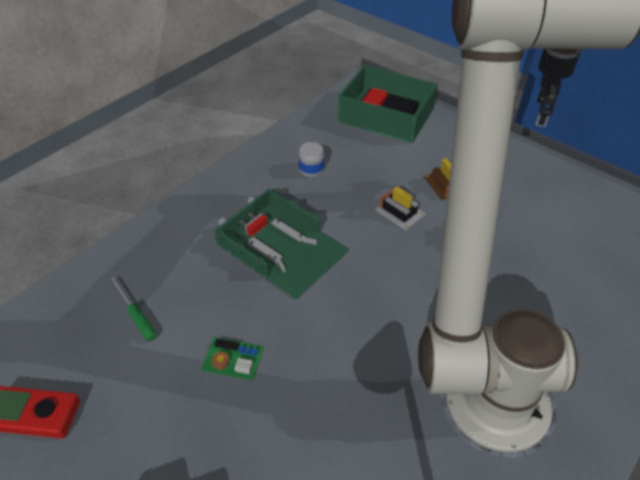

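Scene view: the black module is at about (row 286, col 203), copper end toward the lower right. The brown decoys are at (246,165) and (312,133), and the housing's open end faces the upper left. The side view agrees: module at (205,402), pad at (225,257).

```bash
cat > h.py <<'E'
import numpy as np,cv2
from station import observe,get_image,nets
from scipy.spatial.transform import Rotation as Rot
def cam(c):
    o=observe(); im=get_image(c); K=np.array(im["camera_matrix"])
    if c=="wrist":
        T=np.eye(4);T[:3,:3]=Rot.from_quat(o["orientation"]).as_matrix();T[:3,3]=o["tool_pos"]
        T=np.linalg.inv(T@np.array(im["hand_eye"]));R,t=T[:3,:3],T[:3,3]
    else: R,t=np.array(im["R"]),np.array(im["t"])
    return K,R,t,im["color"]
def onplane(C,at,z):
    K,R,t,_=C; d=R.T@np.linalg.solve(K,[at[1],at[0],1]); o=-R.T@t
    return o+d*(z-o[2])/d[2]
def proj(C,X):
    K,R,t,_=C; p=K@(R@np.asarray(X).reshape(-1,3).T+t[:,None]); return (p[:2]/p[2]).T  # col,row
E
python3 - <<'E'
from h import *
S=cam("scene");D=cam("side")
for n,z,a,b in [("mouth",.008,(264.2,335),(253.6,286.9)),("pad",.009,(298.3,363.8),(233.9,259.2)),("module",0,(285.9,203),(210.6,402)),("front",.002,(300.7,213.8),(198.6,384.7)),("handle",.056,(271.8,198.3),(193.6,406.5)),("board",0,(197.3,406.5),(359,232.9)),("tin",0,(386,274.8),(168.3,312.5)),("sd",.015,(250,492),(310,131.5))]:
    p,q=onplane(S,a,z),onplane(D,b,z); print(n,p.round(4),q.round(4))
E
```

```text
mouth [ 0.5517 -0.0197  0.008 ] [ 0.5647 -0.0104  0.008 ]
pad [ 0.6646 -0.0163  0.009 ] [ 0.659 -0.013  0.009]
module [ 0.4348 -0.3116  0.    ] [ 0.4437 -0.3138  0.    ]
front [ 0.4856 -0.3068  0.002 ] [ 0.5027 -0.3195  0.002 ]
handle [ 0.4325 -0.3102  0.056 ] [ 0.4416 -0.3204  0.056 ]
board [0.4678 0.2687 0.    ] [0.4599 0.2681 0.    ]
tin [ 0.7302 -0.2838  0.    ] [ 0.727  -0.2906  0.    ]
sd [0.7234 0.3247 0.015 ] [0.7075 0.3312 0.015 ]
```

Call:
{"fn": "play_rows", "kwargs": {"delta_rot": [[0, 0, 0.091], [0, 0, 0.091], [0, 0, 0.091], [0, 0, 0], [0, 0, 0], [0, 0, 0], [0, 0, 0], [0, 0, 0], [0, 0, 0], [0, 0, 0], [0, 0, 0], [0, 0, 0], [0, 0, 0]], "slide": [[0, 0, 0], [0, 0, 0], [0, 0, 0], [-0.47, 0.8, 0], [-0.47, 0.8, 0], [-0.47, 0.8, 0], [-0.47, 0.8, 0], [-0.47, 0.8, 0], [-0.47, 0.8, 0], [-0.47, 0.8, 0], [-0.47, 0.8, 0], [0, 0, 0], [0, 0, 0]], "claw": [0, 0, 0, 0, 0, 0, 0, 0, 0, 0, 0, 0, 0], "force": 60}}

```text
t: 2.45
tool_pos: [0.411, -0.3114, 0.2315]
orientation: [-0.001, 1.0, -0.0, 0.0]
ft_force: [-1.5, -0.9, -0.3]
opening: 0.0852
grip_force: 0.0
```

```bash
python3 - <<'E'
from h import *
o=observe();print(o["t"],o["tool_pos"],Rot.from_quat(o["orientation"]).as_matrix().round(4).tolist())
W=cam("wrist");cv2.imwrite("pics/w1.png",W[3][:,:,::-1]); print(W[0])
for th,z in [("module",0),("module_front",.002),("handle",.056)]:
    print(th,[(np.round(d["at"],1).tolist(),round(d["score"],2),onplane(W,d["at"],z).round(4)) for d in nets.tip_of(th,"wrist")[:3]])
E
```

```text
2.45 [ 0.41101664 -0.311392    0.23154837] [[-1.0, -0.0029, 0.0003], [-0.0029, 1.0, -0.0002], [-0.0003, -0.0002, -1.0]]
[[358.98470389   0.         319.98219674]
 [  0.         358.98470389 236.72456324]
 [  0.           0.           1.        ]]
module [([206.5, 172.2], 0.93, array([ 0.4139, -0.4669,  0.    ])), ([231.7, 324.6], 0.7, array([ 0.4412, -0.3057,  0.    ])), ([71.8, 296.2], 0.7, array([ 0.2827, -0.3337,  0.    ]))]
module_front [([28.8, 339.7], 0.96, array([ 0.2463, -0.2928,  0.002 ])), ([162.5, 189.4], 0.95, array([ 0.3681, -0.4436,  0.002 ]))]
handle [([248.7, 327.7], 0.79, array([ 0.4426, -0.3035,  0.056 ])), ([216.3, 146.8], 0.61, array([ 0.4122, -0.4675,  0.056 ]))]
```

View pics/w1.png

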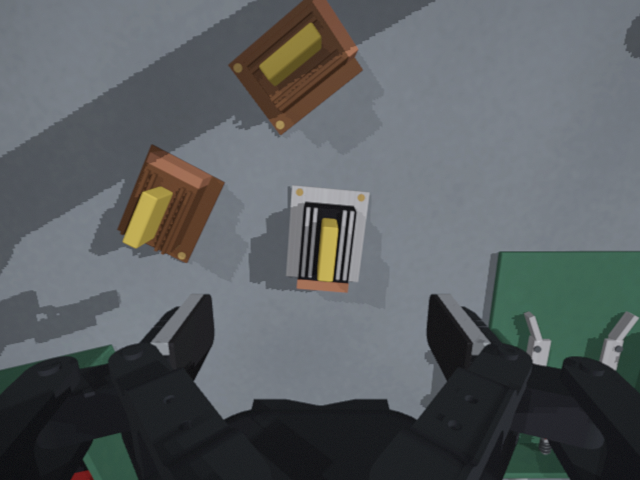

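Wrist view: module plate corners are at about (186,291), (192,370), (279,288) and (283,362). The copper end points down the image (+x), and the module is yawed only slightly. The housing apron is at the right.

```bash
cat >> h.py <<'E'
def rect(C,m,z):
    c=max(cv2.findContours(m.astype(np.uint8),0,cv2.CHAIN_APPROX_NONE)[0],key=cv2.contourArea)[:,0,:]
    P=np.array([onplane(C,(v,u),z)[:2] for u,v in c]); return cv2.minAreaRect((P*1000).astype(np.float32)),P
E
python3 - <<'E'
from h import *
W=cam("wrist");im=W[3]; hsv=cv2.cvtColor(im,cv2.COLOR_RGB2HSV)
roi=np.zeros(im.shape[:2],bool);roi[178:300,275:380]=1
pl=roi&(hsv[...,2]>150)&(hsv[...,1]<60); print(hsv[230,296],hsv[230,280],hsv[260,327])
ye=roi&(hsv[...,1]>150)&(abs(hsv[...,0].astype(int)-27)<6)
print(pl.sum(),rect(W,pl,.004)[0]); 
for th in (150,200,220): 
    m=ye&(hsv[...,2]>th); print(th,m.sum(), rect(W,m,.07)[0] if m.sum()>50 else '')
# plate side edges per row
for name,f in (("L",min),("R",max)):
    P=np.array([onplane(W,(r,f(np.nonzero(pl[r])[0])+(0 if f is min else 1)-.5),.004)[:2] for r in range(196,272,2)])
    k=np.polyfit(P[:,0],P[:,1],1);print(name,"slope",k[0],"y at .44",np.polyval(k,.44),"resid",np.std(np.polyval(k,P[:,0])-P[:,1]))
c=range(300,362,2);P=np.array([onplane(W,(np.nonzero(pl[:,u])[0].min()-.5,u),.004)[:2] for u in c])
k=np.polyfit(P[:,1],P[:,0],1);print("rear dx/dy",k[0],"x at -.31",np.polyval(k,-.31))
# housing apron
for th,z in [("mouth",.008),("housing",0),("pad",.009)]: print(th,[(d["at"],d["score"],onplane(W,d["at"],z)) for d in nets.tip_of(th,"wrist")[:2]])
E
```

```text
[120   8 128] [109  30  95] [ 25 142 194]
2154 ((443.7450256347656, -304.0760498046875), (80.39581298828125, 99.80059814453125), 84.92652130126953)
150 61 ((414.633544921875, -304.2436828613281), (5.202083110809326, 5.365814685821533), 89.8968276977539)
200 0 
220 0 
L slope 0.6914655002928295 y at .44 -0.30602017423306954 resid 0.01380705106979584
R slope -0.09504217208418866 y at .44 -0.26364462590169857 resid 0.00033581756293078047
rear dx/dy 0.08830922153393671 x at -.31 0.393083845386696
mouth [([337.8, 573.7], 0.74, array([ 0.56455781, -0.02084298,  0.008     ]))]
housing [([354.6, 560.6], 0.71, array([ 0.59197345, -0.02581666,  0.        ]))]
pad [([337.1, 574.4], 0.63, array([ 0.56304464, -0.02100846,  0.009     ]))]
```

Call:
{"fn": "play_rows", "kwargs": {"delta_rot": [[0, 0, 0], [0, 0, 0], [0, 0, 0], [0, 0, 0], [0, 0, 0], [0, 0, 0], [0, 0, 0], [0, 0, 0], [0, 0, 0], [0, 0, 0], [0, 0, 0]], "slide": [[-0.53, 0.81, 0], [-0.53, 0.81, 0], [-0.53, 0.81, 0], [-0.53, 0.81, 0], [-0.53, 0.81, 0], [-0.53, 0.81, 0], [-0.53, 0.81, 0], [-0.53, 0.81, 0], [-0.53, 0.81, 0], [0, 0, 0], [0, 0, 0]], "claw": [0, 0, 0, 0, 0, 0, 0, 0, 0, 0, 0]}}

```text
t: 3.95
tool_pos: [0.6012, -0.0198, 0.2307]
orientation: [-0.001, 1.0, -0.0, -0.001]
ft_force: [0.2, 0.1, -0.6]
opening: 0.0852
grip_force: 0.0
```

```bash
python3 - <<'E'
from h import *
o=observe();print(o["t"],o["tool_pos"],Rot.from_quat(o["orientation"]).as_matrix().round(4).tolist())
W=cam("wrist");cv2.imwrite("pics/w2.png",W[3][:,:,::-1]); np.savez("w2.npz",K=W[0],R=W[1],t=W[2],im=W[3])
for th,z in [("mouth",.008),("pad",.009),("housing",0)]:
    print(th,[(np.round(d["at"],1).tolist(),round(d["score"],2),onplane(W,d["at"],z).round(4)) for d in nets.tip_of(th,"wrist")[:3]])
E
```

```text
3.95 [ 0.60116247 -0.01983472  0.23065901] [[-1.0, -0.0019, -0.0013], [-0.0019, 1.0, -0.0002], [0.0013, -0.0002, -1.0]]
mouth [([170.0, 319.2], 0.67, array([ 0.5645, -0.02  ,  0.008 ]))]
pad [([266.5, 319.9], 0.68, array([ 0.6671, -0.0192,  0.009 ]))]
housing [([196.6, 316.2], 0.76, array([ 0.5927, -0.0231,  0.    ])), ([169.1, 319.3], 0.26, array([ 0.5643, -0.0199,  0.    ]))]
```

View pics/w2.png

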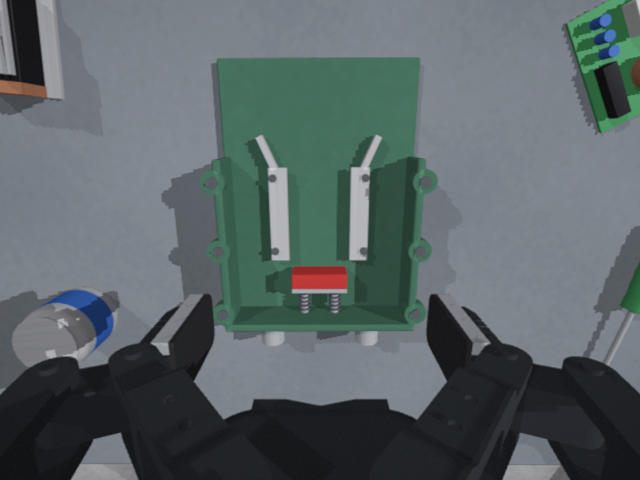

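The housing is nearly square to the view. Apron corners are at (58,218) and (58,420), lip inner edges run near columns 289 and 350, and the pad is at (280,320). I'll fit the edges.

```bash
python3 - <<'E'
from h import *
d=np.load("w2.npz");W=(d["K"],d["R"],d["t"],d["im"]);g=cv2.GaussianBlur(cv2.cvtColor(d["im"],cv2.COLOR_RGB2GRAY),(3,3),0).astype(float)
def edge(prof):
    a=abs(np.gradient(prof));i=a.argmax();s=slice(max(i-1,0),i+2);return (a[s]*np.arange(len(a))[s]).sum()/a[s].sum()
def vert(n,c0,c1,rows,z):
    P=np.array([onplane(W,(r,c0+edge(g[r,c0:c1])),z)[:2] for r in rows]);k=np.polyfit(P[:,0],P[:,1],1)
    P=P[abs(np.polyval(k,P[:,0])-P[:,1])<.0015];k=np.polyfit(P[:,0],P[:,1],1)
    print(n,"slope",k[0].round(4),"y@.60",np.polyval(k,.6).round(4),"res",np.std(np.polyval(k,P[:,0])-P[:,1]).round(5),len(P))
vert("lipL",282,296,range(175,255,2),.019);vert("lipR",342,356,range(175,255,2),.019)
vert("lipLout",262,276,range(190,240,2),.019);vert("lipRout",362,378,range(190,240,2),.019)
vert("apL",208,228,range(64,150,2),.008);vert("apR",410,430,range(64,150,2),.008)
vert("padL",286,298,range(272,286),.035);vert("padR",340,352,range(272,286),.035)
P=np.array([onplane(W,(50+edge(g[50:66,c]),c),.008)[:2] for c in range(226,412,3)]);k=np.polyfit(P[:,1],P[:,0],1);print("apron rear dx/dy",k[0],"x",np.polyval(k,-.02))
for cs in (range(272,288),range(352,368)):
    print("lip start",np.median([onplane(W,(160+edge(g[160:176,c]),c),.019)[0] for c in cs]),"end",np.median([onplane(W,(250+edge(g[250:270,c]),c),.019)[0] for c in cs]))
print("pad front top",np.median([onplane(W,(260+edge(g[260:275,c]),c),.035)[0] for c in range(298,342)]))
E
```

```text
lipL slope 0.0059 y@.60 -0.0515 res 0.00017 40
lipR slope 0.0043 y@.60 0.0106 res 0.00015 40
lipLout slope 0.0053 y@.60 -0.0703 res 0.00016 25
lipRout slope 0.0073 y@.60 0.0291 res 0.00023 25
apL slope -0.0014 y@.60 -0.1213 res 0.00021 43
apR slope 0.0012 y@.60 0.0736 res 0.00018 43
padL slope 0.0371 y@.60 -0.0503 res 0.00022 14
padR slope 0.1309 y@.60 -0.001 res 0.00077 14
apron rear dx/dy -0.004708209010056839 x 0.46132039552769705
lip start 0.5607817069293011 end 0.6562306573763874
lip start 0.5605410946825478 end 0.6561131566651848
pad front top 0.6570617385063036
```

Call:
{"fn": "play_rows", "kwargs": {"delta_rot": [[0, 0, 0], [0, 0, 0], [0, 0, 0], [0, 0, 0], [0, 0, 0], [0, 0, 0], [0, 0, 0], [0, 0, 0], [0, 0, 0], [0, 0, 0.058], [0, 0, 0], [0, 0, 0], [0, 0, 0], [0, 0, 0], [0, 0, 0]], "slide": [[0.438, -0.79, 0], [0.438, -0.79, 0], [0.438, -0.79, 0], [0.438, -0.79, 0], [0.438, -0.79, 0], [0.438, -0.79, 0], [0.438, -0.79, 0], [0.438, -0.79, 0], [0.438, -0.79, 0], [0, 0, 0], [0, 0, 0.75], [0, 0, 0.75], [0, 0, 0.75], [0, 0, 0], [0, 0, 0]], "claw": [0, 0, 0, 0, 0, 0, 0, 0, 0, 0, 0, 0, 0, 0, 0]}}

```text
t: 5.65
tool_pos: [0.4435, -0.3055, 0.1421]
orientation: [0.045, 0.999, -0.0, -0.0]
ft_force: [-0.1, 0.2, 0.1]
opening: 0.0854
grip_force: 0.0
```

```bash
python3 - <<'E'
from h import *
o=observe();M=Rot.from_quat(o["orientation"]).as_matrix();print(o["t"],o["tool_pos"],M.round(4).tolist(),np.degrees(np.arctan2(M[1,1],M[0,1])))
W=cam("wrist");cv2.imwrite("pics/w3.png",W[3][:,:,::-1])
hsv=cv2.cvtColor(W[3],cv2.COLOR_RGB2HSV)
c=proj(W,[.4437,-.3041,.004])[0].round().astype(int);print(c)
m=np.zeros((480,640),np.uint8)
pl=(hsv[...,2]>120)&(hsv[...,1]<25); yy,xx=np.mgrid[:480,:640]; pl&=(abs(xx-c[0])<85)&(abs(yy-c[1])<110)
print(pl.sum(),rect(W,pl,.004)[0])
E
```

```text
5.65 [ 0.44349817 -0.30549424  0.14206349] [[-0.9959, 0.0905, -0.0], [0.0905, 0.9959, -0.0007], [-0.0, -0.0008, -1.0]] 84.81010977655738
[321 225]
6555 ((444.4740295410156, -304.192138671875), (81.77729797363281, 101.7425537109375), 84.75120544433594)
```

View pics/w3.png

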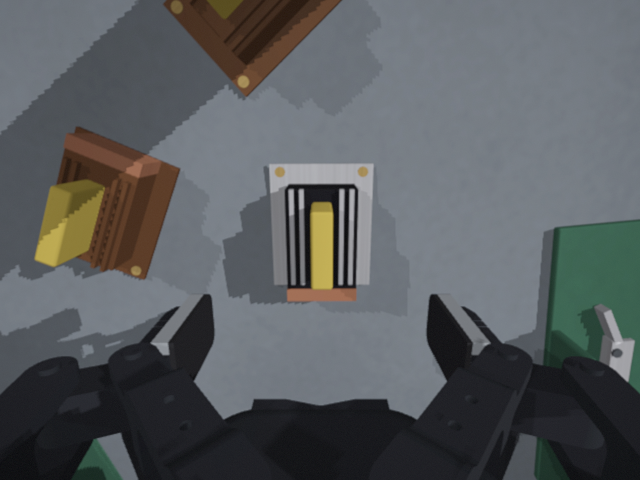

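Aligned: the fin at (245,321) lies along the tool's x axis. Next I descend and grip.

Call:
{"fn": "play_rows", "kwargs": {"delta_rot": [[0, 0, 0], [0, 0, 0], [0, 0, 0], [0, 0, 0], [0, 0, 0], [0, 0, 0], [0, 0, 0], [0, 0, 0], [0, 0, 0], [0, 0, 0], [0, 0, 0], [0, 0, 0], [0, 0, 0], [0, 0, 0], [0, 0, 0]], "slide": [[0, 0.03, 0.5], [0, 0, 0.5], [0, 0, 0.5], [0, 0, 0.5], [0, 0, 0.3], [0, 0, 0.2], [0, 0, 0], [0, 0, 0], [0, 0, 0], [0, 0, 0], [0, 0, 0], [0, 0, 0], [0, 0, 0], [0, 0, 0], [0, 0, 0]], "claw": [0, 0, 0, 0, 0, 0, 0, 1, 1, 1, 1, 1, 1, 1, 1], "force": 80}}

```text
t: 7.2
tool_pos: [0.4441, -0.3037, 0.0418]
orientation: [0.045, 0.999, -0.0, 0.0]
ft_force: [-1.3, -0.1, 4.1]
opening: 0.0127
grip_force: 78.9
```

Call:
{"fn": "play_rows", "kwargs": {"delta_rot": [[0, 0, 0], [0, 0, 0], [0, 0, 0], [0, 0, -0.0606], [0, 0, 0], [0, 0, 0], [0, 0, 0], [0, 0, 0], [0, 0, 0], [0, 0, 0], [0, 0, 0], [0, 0, 0], [0, 0, 0], [0, 0, 0], [0, 0, 0]], "slide": [[0, 0, -0.3], [0, 0, -0.4], [0, 0, -0.4], [0, 0, 0], [-0.112, 0.785, 0], [-0.112, 0.785, 0], [-0.112, 0.785, 0], [-0.112, 0.785, 0], [-0.112, 0.785, 0], [-0.112, 0.785, 0], [-0.112, 0.785, 0], [-0.112, 0.785, 0], [-0.112, 0.785, 0], [0, 0, 0], [0, 0, 0]], "claw": [1, 1, 1, 1, 1, 1, 1, 1, 1, 1, 1, 1, 1, 1, 1]}}

```text
t: 8.7
tool_pos: [0.482, -0.0202, 0.0851]
orientation: [-0.003, 1.0, -0.0, -0.001]
ft_force: [0.2, 0.8, -3.7]
opening: 0.0129
grip_force: 79.1
```

```bash
python3 - <<'E'
from h import *
o=observe();M=Rot.from_quat(o["orientation"]).as_matrix();print(o["t"],o["tool_pos"],M.round(4).tolist(),np.degrees(np.arctan2(M[1,1],M[0,1])),o["ft_force"],o["opening"])
W=cam("wrist");cv2.imwrite("pics/w4.png",W[3][:,:,::-1])
E
```

```text
8.7 [ 0.48200849 -0.02020547  0.08507797] [[-1.0, -0.0063, -0.0015], [-0.0063, 1.0, -0.0001], [0.0015, -0.0, -1.0]] 90.36024010742715 [ 0.2313343   0.76604673 -3.73556134] 0.012878922257627205
```

View pics/w4.png

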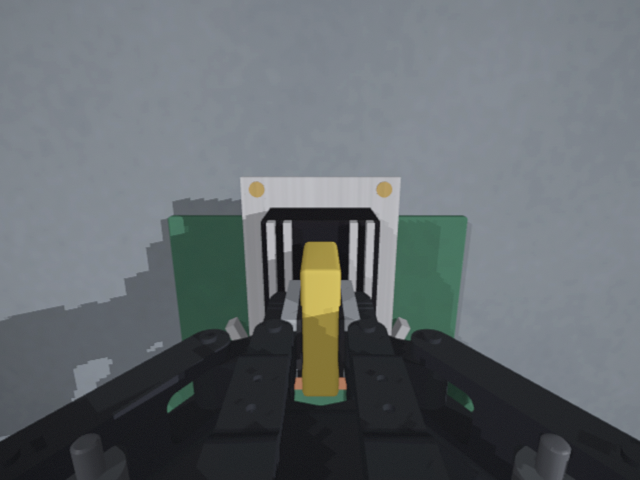

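The module is held level over the apron: plate edges at columns 242 and 400, apron corners at columns 170 and 467. I'll measure the lateral offset.

```bash
python3 - <<'E'
from h import *
W=cam("wrist");g=cv2.GaussianBlur(cv2.cvtColor(W[3],cv2.COLOR_RGB2GRAY),(3,3),0).astype(float);s=W[3].astype(int);gr=(s[...,1]-s[...,0]).astype(float)
def edge(p):
    a=abs(np.gradient(p));i=a.argmax();sl=slice(max(i-1,0),i+2);return (a[sl]*np.arange(len(a))[sl]).sum()/a[sl].sum()
def v(n,I,c0,c1,rows,z):
    P=np.array([onplane(W,(r,c0+edge(I[r,c0:c1])),z)[:2] for r in rows]);k=np.polyfit(P[:,0],P[:,1],1);print(n,k[0].round(4),"y@.45",np.polyval(k,.45).round(4),"y@.6",np.polyval(k,.6).round(4),np.std(np.polyval(k,P[:,0])-P[:,1]).round(5));return k
zp=.0851-.0418+.004
v("pL",g,234,254,range(185,300,4),zp);v("pR",g,390,410,range(185,300,4),zp)
v("aL",gr,160,190,range(222,310,4),.008);v("aR",gr,455,475,range(222,310,4),.008)
print("rear x",[onplane(W,(170+edge(g[170:190,c]),c),zp)[0].round(4) for c in (270,320,370)])
print("apron x",[onplane(W,(205+edge(gr[205:225,c]),c),.008)[0].round(4) for c in (190,220,420,450)])
E
```

```text
pL 0.0052 y@.45 -0.0605 y@.6 -0.0597 9e-05
pR 0.0018 y@.45 0.0196 y@.6 0.0199 9e-05
aL 0.0053 y@.45 -0.1153 y@.6 -0.1145 7e-05
aR 0.0045 y@.45 0.0725 y@.6 0.0732 9e-05
rear x [np.float64(0.4324), np.float64(0.4324), np.float64(0.4322)]
apron x [np.float64(0.4605), np.float64(0.4605), np.float64(0.46), np.float64(0.4599)]
```

Call:
{"fn": "play_rows", "kwargs": {"delta_rot": [[0, 0, 0], [0, 0, 0], [0, 0, 0], [0, 0, 0], [0, 0, 0], [0, 0, 0]], "slide": [[0, -0.022, 0.3], [0, 0, 0.3], [0, 0, 0.2], [0, 0, 0.05], [0, 0, 0], [0, 0, 0]], "claw": [1, 1, 1, 1, 1, 1]}}

```text
t: 9.4
tool_pos: [0.4831, -0.0218, 0.0517]
orientation: [-0.002, 1.0, 0.0, 0.0]
ft_force: [-0.6, -0.3, -3.7]
opening: 0.0127
grip_force: 79.1
```

Call:
{"fn": "play_rows", "kwargs": {"delta_rot": [[0, 0, 0], [0, 0, 0], [0, 0, 0]], "slide": [[0, 0, 0.025], [0, 0, 0], [0, 0, 0]], "claw": [1, 1, 1]}}

```text
t: 9.7
tool_pos: [0.4828, -0.0216, 0.0505]
orientation: [-0.003, 1.0, 0.0, 0.0]
ft_force: [-0.3, 0.1, -3.3]
opening: 0.0127
grip_force: 79.1
```

Call:
{"fn": "play_rows", "kwargs": {"delta_rot": [[0, 0, 0], [0, 0, 0], [0, 0, 0]], "slide": [[0, 0, 0.015], [0, 0, 0], [0, 0, 0]], "claw": [1, 1, 1]}}

```text
t: 10.0
tool_pos: [0.4828, -0.0216, 0.0498]
orientation: [-0.003, 1.0, 0.0, 0.0]
ft_force: [0.4, 0.4, -2.8]
opening: 0.0128
grip_force: 79.4
```

Call:
{"fn": "play_rows", "kwargs": {"delta_rot": [[0, 0, 0], [0, 0, 0], [0, 0, 0]], "slide": [[0, 0, 0.01], [0, 0, 0], [0, 0, 0]], "claw": [1, 1, 1]}}

```text
t: 10.3
tool_pos: [0.4828, -0.0216, 0.0498]
orientation: [-0.003, 1.0, 0.0, 0.0]
ft_force: [-2.2, 0.4, 2.9]
opening: 0.0128
grip_force: 80.0
```

Call:
{"fn": "play_rows", "kwargs": {"delta_rot": [[0, 0, 0], [0, 0, 0], [0, 0, 0], [0, 0, 0], [0, 0, 0], [0, 0, 0], [0, 0, 0], [0, 0, 0]], "slide": [[-0.1, 0, -0.003], [-0.15, 0, 0], [-0.15, 0, 0], [-0.15, 0, 0], [-0.15, 0, 0], [-0.15, 0, 0], [-0.15, 0, 0], [0, 0, 0]], "claw": [1, 1, 1, 1, 1, 1, 1, 1]}}

```text
t: 11.1
tool_pos: [0.5239, -0.0215, 0.0498]
orientation: [-0.003, 1.0, -0.0, 0.001]
ft_force: [-0.4, -1.9, 2.8]
opening: 0.0127
grip_force: 80.1
```

```bash
python3 - <<'E'
from h import *
o=observe();M=Rot.from_quat(o["orientation"]).as_matrix();print(o["t"],o["tool_pos"],M.round(4).tolist(),o["ft_force"],o["wrist_torque"])
W=cam("wrist");cv2.imwrite("pics/w5.png",W[3][:,:,::-1])
E
```

```text
11.1 [ 0.52386083 -0.02153105  0.04978306] [[-1.0, -0.0054, 0.0016], [-0.0054, 1.0, -0.0001], [-0.0016, -0.0001, -1.0]] [-0.41695037 -1.87683653  2.8260283 ] [-0.27760672  0.08164435  0.02439904]
```

View pics/w5.png

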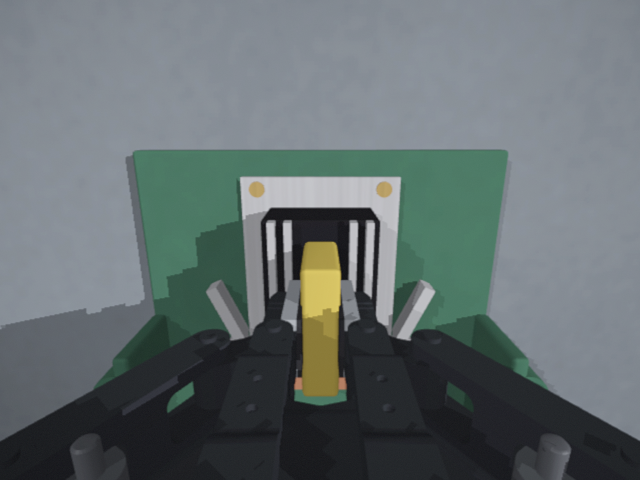

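The module sits between the lead-ins symmetrically: flare ends at columns 212 and 430, plate at 241–400. Continuing in.

Call:
{"fn": "play_rows", "kwargs": {"delta_rot": [[0, 0, 0], [0, 0, 0], [0, 0, 0], [0, 0, 0], [0, 0, 0], [0, 0, 0]], "slide": [[-0.1, 0, 0], [-0.15, 0, 0], [-0.15, 0, 0], [-0.15, 0, 0], [-0.1, 0, 0], [0, 0, 0]], "claw": [1, 1, 1, 1, 1, 1]}}

```text
t: 11.75
tool_pos: [0.5486, -0.0215, 0.0498]
orientation: [-0.003, 1.0, -0.0, -0.0]
ft_force: [-3.3, -0.7, 6.2]
opening: 0.0127
grip_force: 80.4
```

Call:
{"fn": "play_rows", "kwargs": {"delta_rot": [[0, 0, 0], [0, 0, 0], [0, 0, 0], [0, 0, 0], [0, 0, 0], [0, 0, 0], [0, 0, 0], [0, 0, 0]], "slide": [[-0.1, 0, 0], [-0.15, 0, 0], [-0.15, 0, 0], [-0.15, 0, 0], [-0.15, 0, 0], [-0.1, 0, 0], [0, 0, 0], [0, 0, 0]], "claw": [1, 1, 1, 1, 1, 1, 1, 1]}}

```text
t: 12.55
tool_pos: [0.5807, -0.0213, 0.0498]
orientation: [-0.003, 1.0, -0.0, 0.0]
ft_force: [-1.7, -0.5, 5.6]
opening: 0.0128
grip_force: 80.4
```

Call:
{"fn": "play_rows", "kwargs": {"delta_rot": [[0, 0, 0], [0, 0, 0], [0, 0, 0], [0, 0, 0], [0, 0, 0], [0, 0, 0], [0, 0, 0], [0, 0, 0]], "slide": [[-0.1, 0, -0.006], [-0.15, 0, 0], [-0.15, 0, 0], [-0.1, 0, 0], [-0.1, 0, 0], [-0.05, 0, 0], [0, 0, 0], [0, 0, 0]], "claw": [1, 1, 1, 1, 1, 1, 1, 1]}}

```text
t: 13.35
tool_pos: [0.6062, -0.0211, 0.0498]
orientation: [-0.003, 1.0, -0.0, -0.0]
ft_force: [-2.8, -0.4, 5.4]
opening: 0.0127
grip_force: 80.5
```

Call:
{"fn": "play_rows", "kwargs": {"delta_rot": [[0, 0, 0], [0, 0, 0], [0, 0, 0], [0, 0, 0]], "slide": [[-0.05, 0, 0], [-0.05, 0, 0], [0, 0, 0], [0, 0, 0]], "claw": [1, 1, 1, 1]}}

```text
t: 13.75
tool_pos: [0.6103, -0.0211, 0.0498]
orientation: [-0.003, 1.0, -0.0, -0.0]
ft_force: [-3.2, -0.2, 5.2]
opening: 0.0129
grip_force: 80.5
```

Call:
{"fn": "play_rows", "kwargs": {"delta_rot": [[0, 0, 0], [0, 0, 0], [0, 0, 0], [0, 0, 0]], "slide": [[-0.05, 0, 0], [-0.05, 0, 0], [0, 0, 0], [0, 0, 0]], "claw": [1, 1, 1, 1]}}

```text
t: 14.15
tool_pos: [0.6143, -0.021, 0.0498]
orientation: [-0.003, 1.0, -0.0, -0.0]
ft_force: [-3.1, -0.5, 5.8]
opening: 0.0125
grip_force: 80.5
```

Call:
{"fn": "play_rows", "kwargs": {"delta_rot": [[0, 0, 0], [0, 0, 0], [0, 0, 0], [0, 0, 0]], "slide": [[-0.05, 0, 0], [-0.05, 0, 0], [0, 0, 0], [0, 0, 0]], "claw": [1, 1, 1, 1]}}

```text
t: 14.55
tool_pos: [0.6174, -0.0211, 0.0499]
orientation: [-0.003, 1.0, -0.0, -0.001]
ft_force: [-5.7, 0.2, 7.2]
opening: 0.0124
grip_force: 80.8
```

Call:
{"fn": "play_rows", "kwargs": {"delta_rot": [[0, 0, 0], [0, 0, 0], [0, 0, 0], [0, 0, 0]], "slide": [[-0.05, 0, 0], [-0.05, 0, 0], [0, 0, 0], [0, 0, 0]], "claw": [1, 1, 1, 1]}}

```text
t: 14.95
tool_pos: [0.6195, -0.0212, 0.05]
orientation: [-0.003, 1.0, -0.0, -0.003]
ft_force: [-10.8, 1.6, 11.2]
opening: 0.0128
grip_force: 81.4
```

Call:
{"fn": "play_rows", "kwargs": {"delta_rot": [[0, 0, 0], [0, 0, 0], [0, 0, 0], [0, 0, 0]], "slide": [[0, 0, -0.01], [-0.05, 0, -0.005], [0, 0, 0], [0, 0, 0]], "claw": [1, 1, 1, 1]}}

```text
t: 15.35
tool_pos: [0.6207, -0.0212, 0.0501]
orientation: [-0.002, 1.0, -0.0, -0.004]
ft_force: [-10.2, 1.5, 10.9]
opening: 0.0126
grip_force: 81.2
```

```bash
python3 - <<'E'
from h import *
o=observe();M=Rot.from_quat(o["orientation"]).as_matrix();print(o["t"],o["tool_pos"],M.round(4).tolist(),o["ft_force"],o["wrist_torque"])
for c in("scene","side"):
    C=cam(c);u=proj(C,[.65,-.021,.03])[0].astype(int);p=C[3][u[1]-50:u[1]+50,u[0]-66:u[0]+66,::-1];cv2.imwrite(f"pics/{c}6.png",cv2.resize(p,None,fx=5,fy=5,interpolation=2))
E
```

```text
15.35 [ 0.62066711 -0.02115042  0.05014466] [[-1.0, -0.0048, -0.0088], [-0.0048, 1.0, -0.0008], [0.0088, -0.0007, -1.0]] [-10.19478695   1.50477036  10.90349005] [0.48237776 2.87259227 0.09006934]
```

View pics/scene6.png

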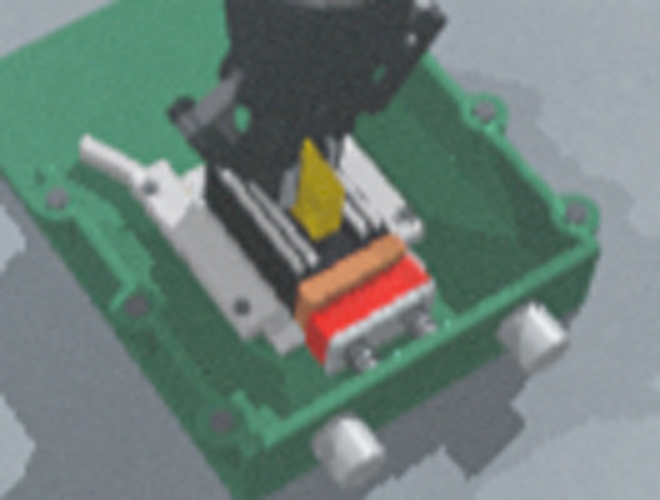

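Module's copper face is square against the red pad, at about (275,355) in the crop. I'll pitch the nose up slightly to shed down-force and press further.

Call:
{"fn": "play_rows", "kwargs": {"delta_rot": [[0, -0.006, 0], [0, 0, 0], [0, 0, 0], [0, 0, 0]], "slide": [[0, 0, 0], [-0.05, 0, 0], [0, 0, 0], [0, 0, 0]], "claw": [1, 1, 1, 1]}}

```text
t: 15.85
tool_pos: [0.6215, -0.0212, 0.0499]
orientation: [-0.002, 1.0, -0.0, -0.001]
ft_force: [-12.6, 2.1, 12.1]
opening: 0.0132
grip_force: 81.4
```

Call:
{"fn": "play_rows", "kwargs": {"delta_rot": [[0, 0, 0], [0, 0, 0], [0, 0, 0], [0, 0, 0]], "slide": [[-0.05, 0, 0], [0, 0, 0], [0, 0, 0], [0, 0, 0]], "claw": [1, 1, 1, 1]}}

```text
t: 16.25
tool_pos: [0.6228, -0.0212, 0.0499]
orientation: [-0.002, 1.0, -0.0, -0.002]
ft_force: [-14.4, 2.9, 12.3]
opening: 0.0126
grip_force: 81.6
```

Call:
{"fn": "play_rows", "kwargs": {"delta_rot": [[0, 0, 0], [0, 0, 0], [0, 0, 0], [0, 0, 0]], "slide": [[-0.05, 0, -0.015], [-0.03, 0, 0], [0, 0, 0], [0, 0, 0]], "claw": [1, 1, 1, 1]}}

```text
t: 16.65
tool_pos: [0.6246, -0.0212, 0.0501]
orientation: [-0.002, 1.0, -0.001, -0.003]
ft_force: [-16.2, 2.8, 12.8]
opening: 0.0124
grip_force: 81.7
```

```bash
python3 - <<'E'
from h import *
o=observe();M=Rot.from_quat(o["orientation"]).as_matrix();print(o["t"],o["tool_pos"],M.round(4).tolist(),o["ft_force"],o["wrist_torque"])
W=cam("wrist");cv2.imwrite("pics/w7.png",W[3][:,:,::-1]);g=cv2.GaussianBlur(cv2.cvtColor(W[3],cv2.COLOR_RGB2GRAY),(3,3),0).astype(float)
def edge(p):
    a=abs(np.gradient(p));i=a.argmax();s=slice(max(i-1,0),i+2);return (a[s]*np.arange(len(a))[s]).sum()/a[s].sum()
print("rear x",[onplane(W,(170+edge(g[170:190,c]),c),.012)[0].round(4) for c in (270,320,370)])
g5=cv2.GaussianBlur(cv2.cvtColor(cv2.imread("pics/w5.png"),6),(3,3),0).astype(float)
for G in (g5,g): print([170+edge(G[170:190,c]).round(2) for c in (270,320,370)],[234+edge(G[r,234:254]).round(2) for r in(190,230,290)],[390+edge(G[r,390:410]).round(2) for r in(190,230,290)])
C=cam("side");u=proj(C,[.65,-.021,.03])[0].astype(int);p=C[3][u[1]-50:u[1]+50,u[0]-66:u[0]+66,::-1];cv2.imwrite("pics/side7.png",cv2.resize(p,None,fx=5,fy=5,interpolation=2))
E
```

```text
16.65 [ 0.62458649 -0.02119702  0.05006898] [[-1.0, -0.0042, -0.0067], [-0.0042, 1.0, -0.0011], [0.0067, -0.0011, -1.0]] [-16.22179291   2.78079055  12.79054532] [0.93686436 4.54151488 0.14703193]
rear x [np.float64(0.5746), np.float64(0.5745), np.float64(0.5744)]
[np.float64(176.13), np.float64(176.18), np.float64(176.19)] [np.float64(240.09), np.float64(242.88), np.float64(246.14)] [np.float64(399.89), np.float64(397.16), np.float64(393.97)]
[np.float64(176.18), np.float64(176.12), np.float64(176.04)] [np.float64(244.0), np.float64(234.5), np.float64(237.12)] [np.float64(397.29), np.float64(390.5), np.float64(392.0)]
```

View pics/side7.png

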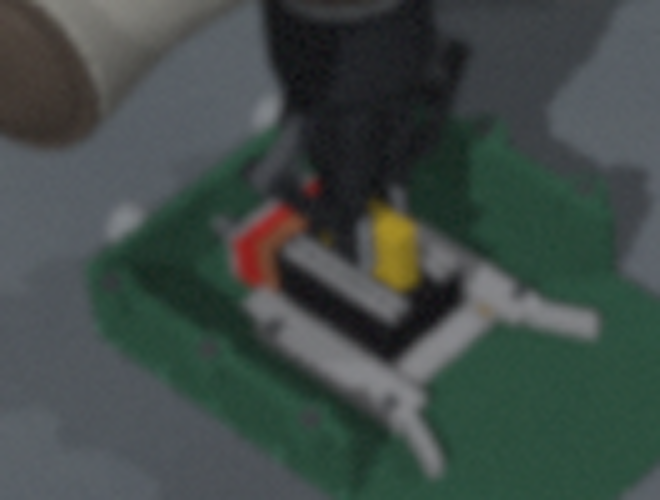

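The module is under the lips, nose on the pad at (245,260) in the crop, and hasn't slipped in the grip. The pad is back about 9 mm, so roughly 10.5 N. A slight extra press, then hold.

Call:
{"fn": "play_rows", "kwargs": {"delta_rot": [[0, 0, 0], [0, 0, 0], [0, 0, 0], [0, 0, 0], [0, 0, 0], [0, 0, 0]], "slide": [[-0.04, 0, 0], [0, 0, 0], [0, 0, 0], [0, 0, 0], [0, 0, 0], [0, 0, 0]], "claw": [1, 1, 1, 1, 1, 1]}}

```text
t: 17.35
tool_pos: [0.6256, -0.0212, 0.0501]
orientation: [-0.002, 1.0, -0.001, -0.004]
ft_force: [-17.4, 3.2, 14.1]
opening: 0.0131
grip_force: 81.8
```

Call:
{"fn": "play_rows", "kwargs": {"delta_rot": [[0, 0, 0], [0, 0, 0], [0, 0, 0], [0, 0, 0], [0, 0, 0], [0, 0, 0], [0, 0, 0], [0, 0, 0], [0, 0, 0], [0, 0, 0], [0, 0, 0], [0, 0, 0], [0, 0, 0], [0, 0, 0], [0, 0, 0], [0, 0, 0], [0, 0, 0], [0, 0, 0], [0, 0, 0], [0, 0, 0]], "slide": [[0, 0, 0], [0, 0, 0], [0, 0, 0], [0, 0, 0], [0, 0, 0], [0, 0, 0], [0, 0, 0], [0, 0, 0], [0, 0, 0], [0, 0, 0], [0, 0, 0], [0, 0, 0], [0, 0, 0], [0, 0, 0], [0, 0, 0], [0, 0, 0], [0, 0, 0], [0, 0, 0], [0, 0, 0], [0, 0, 0]], "claw": [1, 1, 1, 1, 1, 1, 1, 1, 1, 1, 1, 1, 1, 1, 1, 1, 1, 1, 1, 1]}}

```text
t: 19.35
tool_pos: [0.6256, -0.0212, 0.0502]
orientation: [-0.002, 1.0, -0.001, -0.004]
ft_force: [-17.5, 3.6, 14.1]
opening: 0.0127
grip_force: 81.8
```

Call:
{"fn": "play_rows", "kwargs": {"delta_rot": [[0, 0, 0], [0, 0, 0], [0, 0, 0], [0, 0, 0], [0, 0, 0], [0, 0, 0], [0, 0, 0], [0, 0, 0], [0, 0, 0], [0, 0, 0], [0, 0, 0], [0, 0, 0], [0, 0, 0], [0, 0, 0], [0, 0, 0], [0, 0, 0], [0, 0, 0], [0, 0, 0], [0, 0, 0], [0, 0, 0]], "slide": [[0, 0, 0], [0, 0, 0], [0, 0, 0], [0, 0, 0], [0, 0, 0], [0, 0, 0], [0, 0, 0], [0, 0, 0], [0, 0, 0], [0, 0, 0], [0, 0, 0], [0, 0, 0], [0, 0, 0], [0, 0, 0], [0, 0, 0], [0, 0, 0], [0, 0, 0], [0, 0, 0], [0, 0, 0], [0, 0, 0]], "claw": [1, 1, 1, 1, 1, 1, 1, 1, 1, 1, 1, 1, 1, 1, 1, 1, 1, 1, 1, 1]}}

```text
t: 21.35
tool_pos: [0.6257, -0.0212, 0.0502]
orientation: [-0.002, 1.0, -0.001, -0.004]
ft_force: [-17.4, 2.8, 14.2]
opening: 0.0126
grip_force: 81.8
```

```bash
python3 -c "
from station import finish_job,observe
print(observe()['ft_force']);print(finish_job())"
```

```text
[-17.4166043    2.78914087  14.20302154]
the job is handed in; nothing more can be done
None
```

I handed the job in with the module gripped, flat under the lips and held steady against the pad for over 4 s. The pad force was about 12 N, estimated from roughly 10 mm of pad travel and from wrist force minus friction; the judged result was not reported back.

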